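# Stand the tall spindle on the check plate

## Robot

A 6-joint arm with a two-finger parallel gripper is mounted at the origin on the work surface. World frame = base frame: x ahead of the robot, y to its left, z up, the work surface at z = 0. Lengths are in m, angles in rad, forces in N, time in s.
With the tool pointing down it reaches from about 0.325 to 0.85 m from the base axis. Payload 15.5 kg.
Tool frame: the origin (TCP) lies on the centre line of the jaws, within the pads' length; the fingertips stand 14 mm ahead of it and the grasp point (between the pads) lies 5 mm behind it; x points along the fingers, y is the direction in which the jaws open and shut, and the axes are right-handed (so a half turn about x gives the same grasp; the last joint's range is limited). The gripper opens to 91 mm and grips with 3 to 60 N. Pads are 32 mm wide; open, the fingers measure 118 mm over their backs; the gripper's body (76 mm by 178 mm) begins 60 mm behind the grasp point.
Start: joints at [-1.246, 0.494, 1.345, -0, 1.302, -0.096], TCP at [0.255, -0.571, 0.228] pointing down, gripper open.
Joint ranges: [-2.91, 2.91], [-0.82, 2.16], [0.22, 2.67], [-1.22, 4.37], [0.12, 2.79], [-3.08, 3.08]. Speed limits (rad/s): [1.89, 1.89, 2.57, 3.01, 3.01, 3.01].

## Interface

Orientations are given as a unit quaternion [w, x, y, z].
In Python, from workcell import ctrl gives the robot as it stands.
- The arm moves only by the shell command python3 -m jog 'ROWS' [OPENING] [FORCE]. ROWS is a JSON object of lists of equal length, an entry for each row: "offset": the shift along the tool's x, y, z in cm, a list of three; "yaw": the turn about the tool's x in degrees. In form: {"offset": [[dx, dy, dz], ...], "yaw": [yaw, ...]}. A call has 1 to 12 rows; each row is the pose to reach, as a shift and turn from the pose commanded when the call began, along the tool's axes at that moment; what a row does not reach only later rows make up. A row lasts 1/8 s, in which the tool goes at most 62.5 mm and 10.7 degrees, less where a joint would pass 70% of its speed; a pose out of reach is approached as far as the arm can. A call with a gripper value outside its range is refused whole. OPENING is the closure in counts, from 0 (fully open) to 255 (shut), set as the call begins (- or left out, the last holds). The fingers move at their own pace and stop on an object; FORCE is the grip in N (left out, the last holds). Time passes only in rows, so rows that repeat a pose let the fingers close. It gives the time, the measured TCP pose, the force and the opening at its end, in the units of the state.
- ctrl.state(): the state, without advancing time (a new reading comes with each control period).
- ctrl.capture(name): name is "scene" or "top" or "wrist"; returns the picture (420x560x3 uint8, red, green, blue); there is no depth.
- ctrl.camera_params(name): a dict with "fovy" (degrees; the focal length in pixels is half the picture's height over the tangent of half this angle, whatever the lens; pixels are square), "cx", "cy" (the principal point, pixels), "R" (3x3) and "t" (3): a world point X has camera coordinates R X + t; the wrist camera has in their place "tool_from_camera" (4x4, takes a point from camera to tool coordinates, whose origin is the TCP and whose axes are the tool frame's). Camera axes: x right, y down, z forward; pixel columns grow to the right and rows downward; lengths in m; the calibration is good to about 2 mm. A picture is of the moment at which its call begins: read the wrist's pose just before it. camera_params takes no time and is no camera call.
- ctrl.sign_off(): hands the job in, once; it reports no verdict.
The state is a dict: "time_s": time; "joint_positions": joint angles; "dq": joint speeds; "effort": joint torques, N m; "ee_pos": TCP position; "orientation": TCP orientation; "force": force on the tool from outside, world axes, zero at the start; "torque": the same for the moment, N m; "width": finger opening in m.
Only numpy, scipy, OpenCV 4.12 (cv2) and the standard library are available. Lean on these libraries where they do the work, as an engineer would, in place of code of your own. Each camera call takes 0.05 s, during which the arm holds its last target.

## Task

Two turned aluminium spindles lean in blue cradles on the assembly bench. Take the taller one out of its cradle and stand it upright on its foot in the middle of the flat steel check plate, setting it down rather than dropping it; then let go and watch for two seconds that it stands by itself without wobbling. Leave the shorter spindle as it is in its cradle.

Things in the scene. Friction and masses are not known exactly. Their poses are not given: they have to be found in the camera images.
- tall_mid (a point): centre (half-way up, on the axis) of the taller aluminium spindle, 140 mm long, 0.14 to 0.22 kg. Foot disc 34 mm diameter, 12 mm thick (flat underside 70 mm below this point), round shaft 20 mm diameter up to 132 mm, then a nose 12 mm diameter, 8 mm long. z axis along it from foot to nose; turning about z does not matter. It starts leaning 30 degrees from vertical, nose roughly towards the robot
- short_mid (a point): centre (half-way up, on the axis) of the shorter spindle, the same shape but 95 mm long over all, leaning the same way in an identical cradle; to be left there. z axis from foot to nose.
- plate_top (a point): centre of the upper face of the flat square steel check plate, 100 x 100 mm and 14 mm thick, fixed on the bench; z axis up.
- cradle_a: open blue cradle, fixed to the bench, in which the taller spindle leans: base 130 x 80 mm, origin under its centre, z up, the spindle's nose leaning to its -x. The foot stands on a ledge, its underside's centre at x +30, z +31 mm; only the lower 64 mm of the spindle's length lie in the cradle, the rest is free for gripping; a straight upward lift frees it
Not all that is in view belongs to the job. What is shaped like the part that bears tall_mid but black is not meant. Several things look just like the part that bears plate_top: the one meant starts farthest to the robot's right.

How it is judged:
By the outcome, as a careful person would: the job done as asked, in the order asked, and still so for the second after the job is handed in, with the robot touching nothing.
It also fails if it takes over 40 s, if anything falls off the work surface, if the arm or the gripper's body presses on something with over 40 N, if the wrist force passes 120 N, or if a joint passes its speed limit or range.

## Working session

There is one attempt and no reset: what is moved stays moved. The work goes in short steps, Python scripts to look and compute and a shell command to move; the robot and the scene stay as the last step left them, time stands still between calls to the robot, and variables do not carry over. Pictures are saved under pics/ and viewed, and the job is handed in when it is done.

```bash
ls; mkdir -p pics
python3 - <<'E'
from workcell import ctrl
import cv2
print(ctrl.state())
for n in ["scene","top","wrist"]:
    p=ctrl.camera_params(n); print(n,p)
    cv2.imwrite(f"pics/{n}0.png",ctrl.capture(n)[:,:,::-1])
E
```

```text
pics
{'time_s': 0.0, 'joint_positions': array([-1.24649754e+00,  4.94184496e-01,  1.34619881e+00,  3.16965646e-06,
        1.30248498e+00, -9.55051635e-02]), 'dq': array([-6.12822881e-04, -4.18534857e-04, -3.60649977e-04, -6.42497927e-05,
       -2.13889468e-04,  3.29804652e-04]), 'effort': array([-1.08366210e-03, -8.78839159e+01, -3.81866670e+01,  7.07412860e-02,
        5.31574222e-02, -1.21049020e-04]), 'ee_pos': array([ 0.2546125 , -0.57035285,  0.22731451]), 'orientation': array([-0.14688712, -0.69153625, -0.14778348,  0.69163707]), 'force': array([ 0.30275582,  0.10652606, -0.08326282]), 'torque': array([-0.00695583, -0.01292904, -0.03937501]), 'width': 0.09130281392858225}
scene {'fovy': 43.52450288970616, 'cx': 282.3778666526517, 'cy': 216.2037906914517, 'R': array([[-0.04597634,  0.99894178,  0.00122412],
       [ 0.7264951 ,  0.03427799, -0.68631617],
       [-0.68563186, -0.03066499, -0.72730229]]), 't': array([-0.04736731, -0.30376865,  1.51385659])}
top {'fovy': 46.303298808571626, 'cx': 278.23553038997784, 'cy': 204.4785116952857, 'R': array([[ 0.0251327 , -0.99966753, -0.00576033],
       [-0.99294051, -0.02429459, -0.11609876],
       [ 0.11592021,  0.00863754, -0.99322097]]), 't': array([0.08567672, 0.50211252, 1.09481473])}
wrist {'fovy': 70.22065264375757, 'cx': 281.89623077841014, 'cy': 214.84900307273392, 'tool_from_camera': array([[ 1.65815463e-05, -2.80533554e-01,  9.59844219e-01,
        -1.56433095e-01],
       [ 9.99999955e-01,  2.93312611e-04,  6.84511949e-05,
         6.43965748e-04],
       [-3.00737271e-04,  9.59844174e-01,  2.80533546e-01,
        -7.86094824e-02],
       [ 0.00000000e+00,  0.00000000e+00,  0.00000000e+00,
         1.00000000e+00]])}
```

View pics/scene0.png

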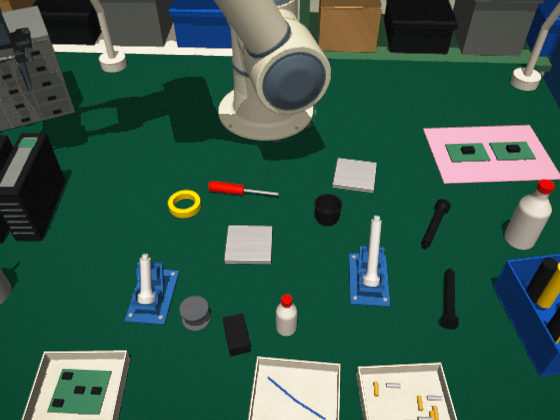

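View pics/top0.png

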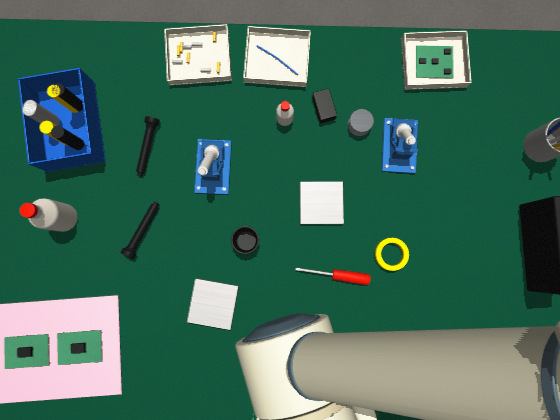

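View pics/wrist0.png

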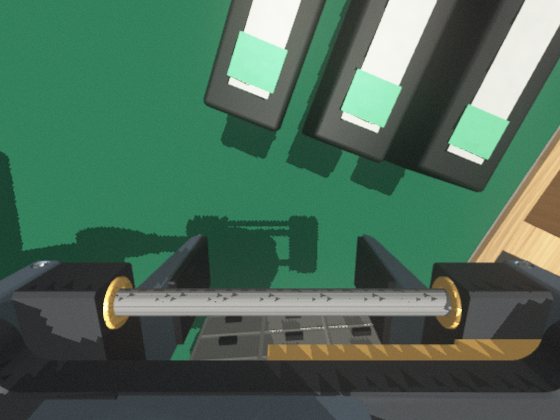

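The scene view shows two leaning spindles: a tall one at (373,252) and a short one at (146,278). There are two candidate plates, at (249,244) and (355,175). In the top view the same things are at about (208,160), (404,135), (321,203) and (213,304). The black lookalikes lie loose at right in the scene view. I'll take enlarged crops and measure.

```bash
cat > h.py <<'E'
import numpy as np, cv2
from workcell import ctrl
def cam(n, st=None):
    p=ctrl.camera_params(n); f=210/np.tan(np.radians(p["fovy"])/2)
    if n!="wrist": return f,p["cx"],p["cy"],np.array(p["R"]),np.array(p["t"])
    from scipy.spatial.transform import Rotation as Ro
    T=np.eye(4); q=st["orientation"]; T[:3,:3]=Ro.from_quat([q[1],q[2],q[3],q[0]]).as_matrix(); T[:3,3]=st["ee_pos"]
    W=np.linalg.inv(T@np.array(p["tool_from_camera"])); return f,p["cx"],p["cy"],W[:3,:3],W[:3,3]
def ray(c,uv):
    f,cx,cy,R,t=c; d=R.T@np.array([(uv[0]-cx)/f,(uv[1]-cy)/f,1]); return -R.T@t,d/np.linalg.norm(d)
def onz(c,uv,z):
    o,d=ray(c,uv); return o+d*(z-o[2])/d[2]
def tri(c1,u1,c2,u2):
    o1,d1=ray(c1,u1);o2,d2=ray(c2,u2)
    s=np.linalg.lstsq(np.c_[d1,-d2],o2-o1,rcond=None)[0]
    a=o1+s[0]*d1;b=o2+s[1]*d2; return (a+b)/2,np.linalg.norm(a-b)
def proj(c,X):
    f,cx,cy,R,t=c; k=R@np.array(X)+t; return np.array([f*k[0]/k[2]+cx,f*k[1]/k[2]+cy])
E
python3 - <<'E'
import cv2,numpy as np
s=cv2.imread('pics/scene0.png');t=cv2.imread('pics/top0.png')
def cr(i,x,y,w,h,k): return cv2.resize(i[y:y+h,x:x+w],None,fx=k,fy=k,interpolation=cv2.INTER_CUBIC)
a=np.hstack([cr(s,335,205,70,105,5)[:525],cr(t,185,125,60,105,5)])
cv2.imwrite('pics/tall.png',a)
b=np.hstack([cr(s,120,240,70,90,4),cr(t,370,105,60,90,4)])
cv2.imwrite('pics/short.png',b)
from h import *
for n,i in(('scene',s),('top',t)):
    hsv=cv2.cvtColor(i,cv2.COLOR_BGR2HSV)
    m=((hsv[...,1]<40)&(hsv[...,2]>130)).astype('uint8')
    k,_=cv2.findContours(m,0,2)
    for c in k:
        A=cv2.contourArea(c)
        if A>150:
            r=cv2.minAreaRect(c); print(n,A,np.round(r[0],1),np.round(r[1],1),round(r[2],1))
E
```

```text
scene 3477.5 [403.5 394. ] [91. 50.] -0.0
scene 3825.5 [294. 392.] [84. 54.] -0.0
scene 4551.0 [ 79.  384.5] [69. 94.] 90.0
scene 475.5 [286.  319.5] [31. 20.] 90.0
scene 474.0 [146.  278.5] [49. 16.] 90.0
scene 1595.5 [248. 244.] [38. 46.] 90.0
scene 651.0 [371.9 250.5] [16.1 71.1] 1.9
scene 1317.0 [531.4 221.2] [32.5 58.7] 15.0
scene 1092.0 [354.6 174.1] [40.6 29.5] 7.6
scene 447.0 [ 15.5 166.5] [12.1 47. ] 26.6
scene 188.0 [225.9 102. ] [13.3 22.7] 3.2
scene 201.5 [526.8  78. ] [21.1 26.9] 86.4
scene 1518.0 [141.8  54.1] [180.3  37.7] 3.1
scene 294.0 [283.5  36.8] [31.5 41.8] 74.1
scene 743.5 [24.5 23.5] [29.8 38.8] 78.7
top 221.5 [371.5 343. ] [ 12. 147.] 90.0
top 3171.5 [294.3 371.7] [84.5 80.4] 74.6
top 3729.5 [ 81.8 347.1] [99.4 76.1] 85.8
top 1881.5 [212.1 303.7] [44.3 44.5] 10.2
top 469.0 [ 42.5 213. ] [28. 29.] 90.0
top 1742.0 [321.5 202. ] [43. 42.] 0.0
top 263.0 [207.6 159.8] [14.3 31.3] 26.6
top 188.5 [406.5 133.5] [22.6 14.1] 45.0
top 349.5 [361.5 119.5] [21. 21.] 90.0
top 155.5 [ 29.5 107.5] [15. 13.] 90.0
top 2674.5 [437.   57.7] [52.6 64.7] 87.3
top 2836.5 [276.5  53.9] [64.  52.3] 4.2
top 2676.0 [196.7  52.1] [52.1 64.2] 85.8
```

View pics/tall.png

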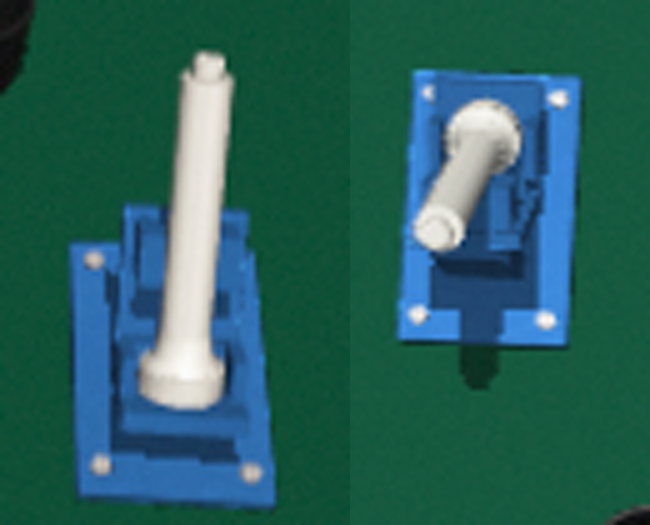

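View pics/short.png

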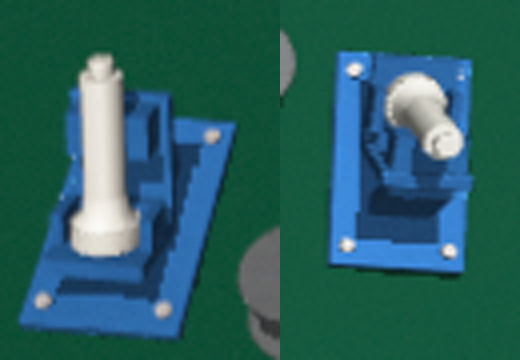

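Run:
```python
from h import *
S=cam('scene');T=cam('top')
def ts(u,v): return (335+u/5,205+v/5)
def tt(u,v): return (185+(u-350)/5,125+v/5)
n,e=tri(S,ts(209,60),T,tt(439,231)); f,e2=tri(S,ts(182,380),T,tt(484,138))
print('nose',n,e,'foot',f,e2)
d=n-f;L=np.linalg.norm(d);print('len',L,'tilt',np.degrees(np.arccos(d[2]/L)),'az',np.degrees(np.arctan2(d[1],d[0])))
c=[onz(T,tt(*p),0.006)[:2] for p in((415,70),(580,78),(566,346),(398,342))]; c=np.array(c)
print('cradle',c.mean(0),np.linalg.norm(np.diff(c,axis=0),axis=1)); a=(c[0]-c[3]+c[1]-c[2])/2; print('yaw+x',np.degrees(np.arctan2(a[1],a[0])))
c=[onz(S,ts(*p),0.006)[:2] for p in((80,497),(275,507),(248,250),(70,243))]; c=np.array(c)
print('cradleS',c.mean(0),np.linalg.norm(np.diff(c,axis=0),axis=1)); 
t=cv2.imread('pics/top0.png')
for n,i,C in(('scene',cv2.imread('pics/scene0.png'),S),('top',t,T)):
    hsv=cv2.cvtColor(i,cv2.COLOR_BGR2HSV); m=((hsv[...,1]<40)&(hsv[...,2]>130)).astype('uint8')
    for k in cv2.findContours(m,0,2)[0]:
        if 1000<cv2.contourArea(k)<1900 and (250-8<cv2.minAreaRect(k)[0][0]<356 ):
            q=cv2.approxPolyDP(k,4,True)[:,0]; P=np.array([onz(C,p,.014) for p in q]); print(n,q.tolist()); print(np.round(P,4).tolist())
            r=cv2.moments(k); print('c',onz(C,(r['m10']/r['m00'],r['m01']/r['m00']),.014))
# height of plate by two views
print(tri(S,(248.5,243.5),T,(321.5,202.5)))
cv2.imwrite('pics/pl.png',np.hstack([cv2.resize(cv2.imread('pics/scene0.png')[215:275,210:285],None,fx=5,fy=5),cv2.resize(t[175:235,285:360],None,fx=5,fy=5)]))
```

```text
nose [0.55086295 0.25481577 0.1509179 ] 0.0015683993836320923 foot [0.6165274  0.255014   0.03255782] 0.0004994651398691184
len 0.1353549660380874 tilt 29.020985813377006 az -179.82703973945033
cradle [0.58874189 0.25462438] [0.07862469 0.12857491 0.07891984]
yaw+x -0.9121849457481145
cradleS [0.59134488 0.25439465] [0.07754567 0.13201492 0.07692531]
scene [[228, 226], [226, 262], [269, 262], [271, 226]]
[[0.4643, -0.0541, 0.014], [0.5673, -0.0462, 0.014], [0.563, 0.0449, 0.014], [0.4598, 0.0429, 0.014]]
c [ 0.51453618 -0.00356927  0.014     ]
scene [[338, 158], [333, 186], [373, 189], [375, 162]]
[[0.2164, 0.2002, 0.014], [0.3217, 0.1853, 0.014], [0.3276, 0.2816, 0.014], [0.2276, 0.2938, 0.014]]
c [0.27649878 0.24043479 0.014     ]
top [[342, 181], [300, 182], [300, 223], [343, 223]]
[[0.5604, -0.0491, 0.014], [0.5557, 0.0488, 0.014], [0.4598, 0.0469, 0.014], [0.4623, -0.0524, 0.014]]
c [ 0.50846851 -0.00144923  0.014     ]
(array([ 0.50939386, -0.00313609,  0.00882043]), np.float64(0.001370854030661545))
```

View pics/pl.png

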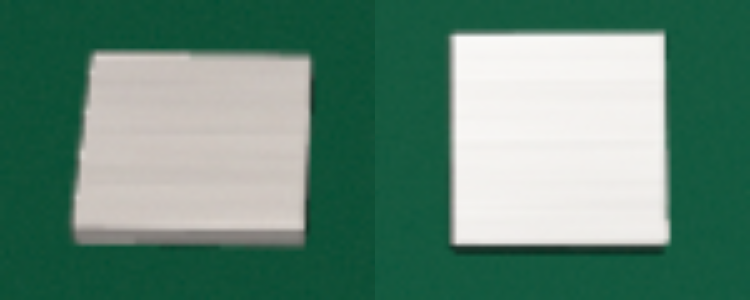

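Candidates for the plate: scene (249,244) at y≈-0.002 and scene (355,175) at y≈+0.24. The first is farther to the robot's right, and the crop shows its flat square steel face, so it is the plate meant. The taller spindle is the aluminium one at scene (373,252). Its nose measures (0.551, 0.255, 0.151) with a 29° tilt, which agrees with the text.

```bash
cat >> h.py <<'E'
from scipy.spatial.transform import Rotation as Ro
def goal(P, ydir=(0,1,0)):
    st=ctrl.state(); q=st["orientation"]; R=Ro.from_quat([q[1],q[2],q[3],q[0]]).as_matrix()
    print('tcp',np.round(st['ee_pos'],4),'R',np.round(R,3).tolist(),'F',np.round(st['force'],2),'w',round(st['width'],4),'t',st['time_s'],'q',np.round(st['joint_positions'],2))
    print('offset cm',np.round(R.T@(np.array(P)-st['ee_pos'])*100,2))
    for s in(1,-1):
        y=R.T@(s*np.array(ydir)); print('yaw',np.degrees(np.arctan2(y[2],y[1])))
E
python3 -c "
from h import *
goal([.50,.2547,.26])
goal([.566,.2547,.1195])"
```

```text
tcp [ 0.2546 -0.5705  0.2275] R [[-0.0, 0.408, -0.913], [0.001, -0.913, -0.408], [-1.0, -0.001, -0.0]] F [1.02 0.18 0.01] w 0.0914 t 0.15 q [-1.25  0.49  1.35 -0.    1.3  -0.1 ]
offset cm [ -3.19 -65.36 -56.04]
yaw -155.94709459394878
yaw 24.052905406051224
tcp [ 0.2546 -0.5705  0.2275] R [[-0.0, 0.408, -0.913], [0.001, -0.913, -0.408], [-1.0, -0.001, -0.0]] F [1.02 0.18 0.01] w 0.0914 t 0.15 q [-1.25  0.49  1.35 -0.    1.3  -0.1 ]
offset cm [ 10.86 -62.65 -62.07]
yaw -155.94709459394878
yaw 24.052905406051224
```

```bash
python3 -m jog '{"offset":[[-2,0,0],[-2.6,-31,-31],[-2.6,-62.65,-62.07],[-2.6,-62.65,-62.07],[-2.6,-62.65,-62.07],[-2.6,-62.65,-62.07],[-2.6,-62.65,-62.07],[-2.6,-62.65,-62.07],[-2.6,-62.65,-62.07],[-2.6,-62.65,-62.07],[-2.6,-62.65,-62.07],[-2.6,-62.65,-62.07]],"yaw":[0,10,20,24,24,24,24,24,24,24,24,24]}' 0; python3 -c "
from h import *
goal([.566,.2547,.1195])"
```

```text
time_s: 1.65
ee_pos: [0.498, 0.0746, 0.2527]
orientation: [0.0, 0.707, 0.0, -0.707]
force: [1.5, -0.5, 0.5]
width: 0.0912
tcp [0.498  0.0746 0.2527] R [[0.0, 0.001, -1.0], [-0.0, -1.0, -0.001], [-1.0, 0.0, -0.0]] F [ 1.51 -0.51  0.47] w 0.0912 t 1.65 q [ 0.03  0.3   1.6  -0.    1.24  1.6 ]
offset cm [ 13.32 -18.01  -6.82]
yaw -179.9411871029942
yaw 0.058812897005788824
```

```bash
python3 -m jog '{"offset":[[0,-6,-2],[0,-12,-5],[0,-18,-6.8],[0,-18,-6.8],[0,-18,-6.8],[0,-18,-6.8]],"yaw":[0,0,0,0,0,0]}' 0
python3 - <<'E'
from h import *
goal([.566,.2547,.1195])
st=ctrl.state(); im=ctrl.capture('wrist')[:,:,::-1].copy(); cv2.imwrite('pics/w1.png',im)
c=cam('wrist',st); print(proj(c,[.551,.2548,.151]),proj(c,[.62,.2545,.031]))
E
```

```text
time_s: 2.4
ee_pos: [0.5651, 0.2512, 0.2527]
orientation: [-0.0, -0.707, 0.0, 0.707]
force: [0.9, -0.3, 0.4]
width: 0.091
tcp [0.5651 0.2512 0.2527] R [[-0.0, -0.0, -1.0], [-0.0, -1.0, 0.0], [-1.0, 0.0, 0.0]] F [ 0.87 -0.31  0.43] w 0.091 t 2.4 q [ 0.32  0.46  1.33 -0.    1.35  1.89]
offset cm [13.32 -0.35 -0.09]
yaw 179.99267748503854
yaw -0.007322514961473589
[276.91829638 233.2367515 ] [278.42237178 147.73130291]
```

View pics/w1.png

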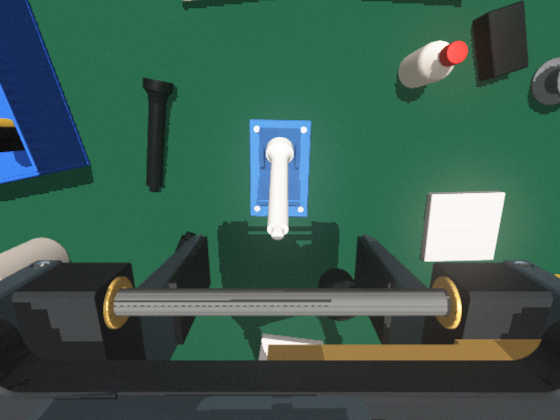

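The wrist view shows the tall spindle's nose at (277,233) and foot at (280,148), within a pixel or two of the projected measurements. The plate is at about (463,227).

```bash
python3 - <<'E'
from h import *
st=ctrl.state(); c=cam('wrist',st); im=cv2.imread('pics/w1.png'); h=cv2.cvtColor(im,cv2.COLOR_BGR2HSV)
m=((h[...,1]<40)&(h[...,2]>130)).astype('uint8')
for k in cv2.findContours(m,0,2)[0]:
    if 3000<cv2.contourArea(k)<6500: 
        q=cv2.approxPolyDP(k,4,True)[:,0]; P=np.array([onz(c,p,.014) for p in q]);print(q.tolist(),np.round(P,3).tolist(),P.mean(0))
E
python3 -m jog '{"offset":[[0,-0.35,-0.1],[5,-0.35,-0.1],[9,-0.35,-0.1],[9,-0.35,-0.1]],"yaw":[0,0,0,0]}' 0
python3 - <<'E'
from h import *
goal([.566,.2547,.1195])
E
```

```text
[[114, 311], [443, 314], [448, 297], [117, 294], [129, 295], [115, 299], [332, 300], [114, 302]] [[0.376, 0.506, 0.014], [0.371, 0.004, 0.014], [0.4, 0.001, 0.014], [0.405, 0.497, 0.014], [0.404, 0.479, 0.014], [0.397, 0.501, 0.014], [0.395, 0.175, 0.014], [0.392, 0.503, 0.014]] [0.39252997 0.33321685 0.014     ]
[[505, 193], [430, 193], [424, 261], [493, 259]] [[0.559, -0.051, 0.014], [0.559, 0.05, 0.014], [0.459, 0.045, 0.014], [0.462, -0.054, 0.014]] [ 0.51000293 -0.00246629  0.014     ]
time_s: 2.95
ee_pos: [0.5649, 0.2551, 0.1605]
orientation: [-0.001, -0.705, 0.0, 0.709]
force: [0.5, -1.0, 0.9]
width: 0.0914
tcp [0.5649 0.2551 0.1605] R [[-0.005, 0.0, -1.0], [-0.002, -1.0, -0.0], [-1.0, 0.002, 0.005]] F [ 0.47 -0.95  0.87] w 0.0914 t 2.95 q [ 0.33  0.56  1.43 -0.    1.16  1.9 ]
offset cm [ 4.1   0.04 -0.13]
yaw -179.97919278489863
yaw 0.020807215101395382
```

```bash
python3 -m jog '{"offset":[[2,0,-0.1],[4.1,0,-0.1],[4.1,0,-0.1],[4.1,0,-0.1]],"yaw":[0,0,0,0]}' 0; python3 -m jog '{"offset":[[0,0,0],[0,0,0],[0,0,0],[0,0,0],[0,0,0],[0,0,0],[0,0,0],[0,0,0]],"yaw":[0,0,0,0,0,0,0,0]}' 255 12
python3 - <<'E'
from h import *
goal([.566,.2547,.1195])
for n in('wrist','scene'): cv2.imwrite(f'pics/{n}2.png',ctrl.capture(n)[:,:,::-1])
E
```

```text
time_s: 3.45
ee_pos: [0.5683, 0.2562, 0.1235]
orientation: [0.0, 0.708, 0.001, -0.706]
force: [0.1, 0.5, -0.3]
width: 0.091
time_s: 4.45
ee_pos: [0.5674, 0.256, 0.1217]
orientation: [0.0, 0.707, 0.0, -0.707]
force: [-0.1, 0.3, 0.0]
width: 0.0199
tcp [0.5674 0.256  0.1217] R [[0.0, 0.001, -1.0], [-0.0, -1.0, -0.001], [-1.0, 0.0, -0.0]] F [-0.14  0.28  0.03] w 0.0199 t 4.45 q [ 0.33  0.6   1.47 -0.    1.07  1.9 ]
offset cm [0.22 0.13 0.15]
yaw -179.94436212973392
yaw 0.05563787026608596
```

View pics/wrist2.png

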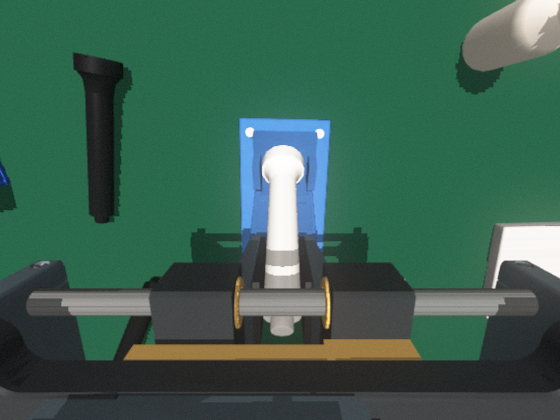

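The spindle is gripped, with the opening reading 19.9 mm against a 20 mm shaft. Next I lift straight up.

```bash
python3 -m jog '{"offset":[[-0.5,0,0],[-2,0,0],[-4,0,0],[-6,0,0],[-8,0,0],[-10,0,0],[-11,0,0],[-11,0,0],[-11,0,0]],"yaw":[0,0,0,0,0,0,0,0,0]}'
python3 - <<'E'
from h import *
goal([.51,-.0025,.23])
for n in('wrist','scene'): cv2.imwrite(f'pics/{n}3.png',ctrl.capture(n)[:,:,::-1])
a=cv2.imread('pics/scene3.png');b=cv2.imread('pics/wrist3.png')
cv2.imwrite('pics/m3.png',np.hstack([cv2.resize(a[100:350,280:480],None,fx=2,fy=2),cv2.resize(b[80:330,200:380],None,fx=2,fy=2)]))
E
```

```text
time_s: 5.68
ee_pos: [0.567, 0.2559, 0.231]
orientation: [-0.0, -0.707, -0.0, 0.707]
force: [-0.3, -0.7, -1.5]
width: 0.0202
tcp [0.567  0.2559 0.231 ] R [[-0.001, 0.001, -1.0], [-0.0, -1.0, -0.001], [-1.0, 0.0, 0.001]] F [-0.28 -0.73 -1.46] w 0.0202 t 5.675 q [ 0.33  0.49  1.35 -0.    1.31  1.9 ]
offset cm [ 0.12 25.83  5.73]
yaw -179.94603233381858
yaw 0.053967666181412854
```

View pics/m3.png

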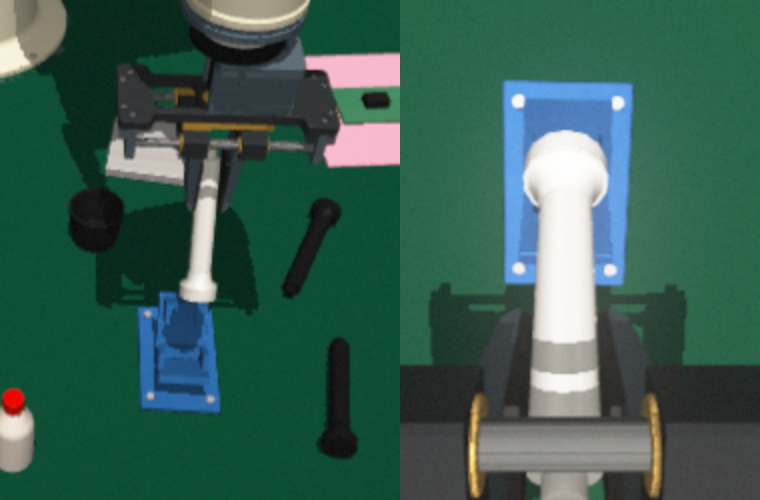

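The spindle has lifted free and is held at its 30° tilt, foot towards +x. I'll carry it over the plate so that the low (-x) edge of the foot lands at x≈0.493, then swing it upright about that edge.

```bash
python3 -m jog '{"offset":[[0,2,1],[0,6,3],[0,10.5,5],[0,15,7],[0,19.5,9],[0,23,10.5],[0,25,11.2],[0,25.8,11.45],[0,25.8,11.45],[0,25.8,11.45],[0,25.8,11.45]],"yaw":[0,0,0,0,0,0,0,0,0,0,0]}'
python3 - <<'E'
from h import *
goal([.4525,-.0025,.135])
E
```

```text
time_s: 7.15
ee_pos: [0.4534, -0.0015, 0.2316]
orientation: [-0.001, -0.707, -0.001, 0.707]
force: [0.4, 0.0, -2.4]
width: 0.02
tcp [ 0.4534 -0.0015  0.2316] R [[-0.0, 0.002, -1.0], [0.0, -1.0, -0.002], [-1.0, -0.0, 0.0]] F [ 0.35  0.02 -2.44] w 0.02 t 7.15 q [-0.14  0.25  1.74  0.    1.15  1.43]
offset cm [9.66 0.1  0.09]
yaw -179.89281426080916
yaw 0.10718573919085758
```

```bash
python3 -m jog '{"offset":[[1.5,0.1,0],[4,0.1,0],[6.5,0.1,0.1],[8.5,0.1,0.1],[9.7,0.1,0.1],[9.7,0.1,0.1],[9.7,0.1,0.1]],"yaw":[0,0,0,0,0,0,0]}'
python3 - <<'E'
from h import *
goal([.4525,-.0025,.113])
st=ctrl.state()
for n in('wrist','scene'): cv2.imwrite(f'pics/{n}4.png',ctrl.capture(n)[:,:,::-1])
a=cv2.imread('pics/scene4.png');b=cv2.imread('pics/wrist4.png')
cv2.imwrite('pics/m4.png',np.hstack([cv2.resize(a[130:280,180:320],None,fx=3,fy=3),cv2.resize(b[130:280,220:340],None,fx=3,fy=3)]))
E
```

```text
time_s: 8.02
ee_pos: [0.4526, -0.0031, 0.1353]
orientation: [0.0, 0.707, 0.0, -0.707]
force: [-0.5, -0.7, -0.7]
width: 0.0196
tcp [ 0.4526 -0.0031  0.1353] R [[0.001, 0.001, -1.0], [-0.0, -1.0, -0.001], [-1.0, 0.0, -0.001]] F [-0.46 -0.66 -0.74] w 0.0196 t 8.025 q [-0.14  0.39  1.87  0.    0.88  1.43]
offset cm [ 2.23 -0.06  0.01]
yaw -179.93862350543426
yaw 0.061376494565738494
```

View pics/m4.png

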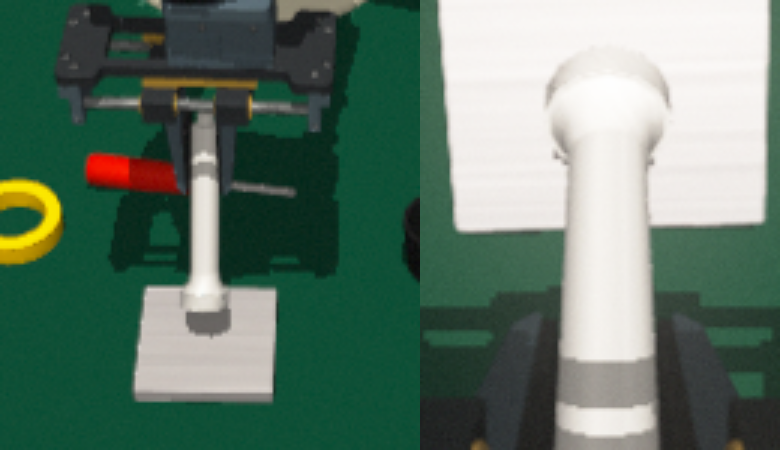

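```bash
python3 -m jog '{"offset":[[0.7,0,0],[1.4,0,0],[1.8,0,0],[2.0,0,0],[2.0,0,0]],"yaw":[0,0,0,0,0]}' ; python3 -m jog '{"offset":[[0.1,0,0],[0.2,0,0],[0.3,0,0],[0.3,0,0]],"yaw":[0,0,0,0]}'
python3 - <<'E'
from h import *
goal([.51,-.0025,.119])
E
```

```text
time_s: 8.75
ee_pos: [0.4521, -0.0031, 0.1146]
orientation: [-0.0, -0.707, -0.0, 0.707]
force: [0.7, 1.0, -2.5]
width: 0.0193
time_s: 9.25
ee_pos: [0.452, -0.0031, 0.1121]
orientation: [0.0, 0.707, 0.0, -0.707]
force: [-3.7, -0.2, 11.4]
width: 0.0196
tcp [ 0.452  -0.0031  0.1121] R [[0.0, 0.001, -1.0], [-0.0, -1.0, -0.001], [-1.0, 0.0, -0.0]] F [-3.74 -0.16 11.38] w 0.0196 t 9.25 q [-0.14  0.43  1.89 -0.    0.82  1.43]
offset cm [-0.69 -0.06 -5.8 ]
yaw -179.94213467616424
yaw 0.057865323835766626
```

The edge touches at TCP z≈0.113, as predicted, and the force reads 11 N. Pressing on the edge at 30° needs a lot of foot friction. So I'll lift 1 cm clear and lower the grip force, so the spindle can swing upright about the jaws under its own weight.

```bash
python3 -m jog '{"offset":[[-0.5,0,0],[-1.0,0,0],[-1.0,0,0]],"yaw":[0,0,0]}' 255 6; python3 -m jog '{"offset":[[0,0,0],[0,0,0],[0,0,0]],"yaw":[0,0,0]}' 255 4;python3 - <<'E'
from h import *
goal([.51,-.0025,.119])
for n in('wrist','scene'): cv2.imwrite(f'pics/{n}5.png',ctrl.capture(n)[:,:,::-1])
a=cv2.imread('pics/scene5.png');b=cv2.imread('pics/wrist5.png')
cv2.imwrite('pics/m5.png',np.hstack([cv2.resize(a[130:280,180:320],None,fx=3,fy=3),cv2.resize(b[130:280,220:340],None,fx=3,fy=3)]))
E
```

```text
time_s: 9.62
ee_pos: [0.4525, -0.0032, 0.1221]
orientation: [0.0, 0.707, 0.0, -0.707]
force: [0.3, 0.6, -1.1]
width: 0.0199
time_s: 10.0
ee_pos: [0.4521, -0.0031, 0.1216]
orientation: [-0.0, -0.707, -0.0, 0.707]
force: [0.7, -0.1, -1.9]
width: 0.0201
tcp [ 0.4521 -0.0031  0.1216] R [[-0.0, 0.001, -1.0], [0.0, -1.0, -0.001], [-1.0, -0.0, 0.0]] F [ 0.72 -0.09 -1.95] w 0.0201 t 10.0 q [-0.14  0.41  1.88 -0.    0.85  1.43]
offset cm [ 0.26 -0.06 -5.79]
yaw -179.947338931114
yaw 0.052661068886017195
```

View pics/m5.png

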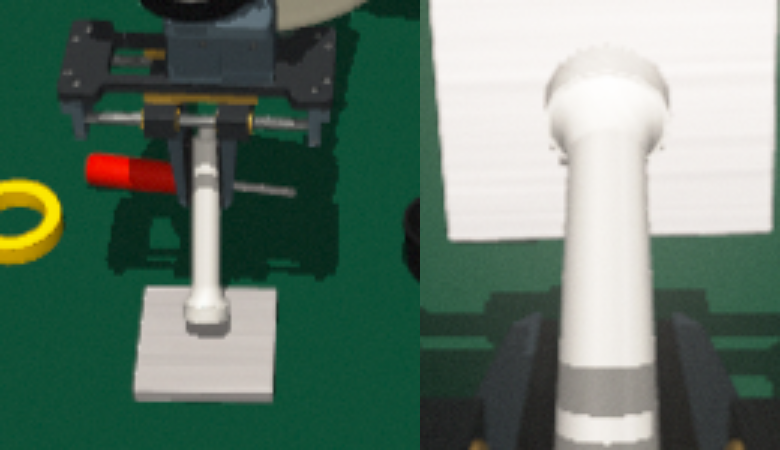

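Still tilted at 4 N, with no slip. Next 3 N.

```bash
python3 -m jog '{"offset":[[0,0,0],[0,0,0],[0,0,0]],"yaw":[0,0,0]}' 255 3;python3 - <<'E'
from h import *
goal([.51,-.0025,.119])
for n in('wrist','scene'): cv2.imwrite(f'pics/{n}6.png',ctrl.capture(n)[:,:,::-1])
a=cv2.imread('pics/scene6.png');b=cv2.imread('pics/wrist6.png')
cv2.imwrite('pics/m6.png',np.hstack([cv2.resize(a[130:280,180:320],None,fx=3,fy=3),cv2.resize(b[130:280,220:340],None,fx=3,fy=3)]))
E
```

```text
time_s: 10.48
ee_pos: [0.4522, -0.0031, 0.1217]
orientation: [0.0, 0.707, 0.0, -0.707]
force: [-0.3, 0.2, -2.9]
width: 0.0197
tcp [ 0.4522 -0.0031  0.1217] R [[0.0, 0.001, -1.0], [0.0, -1.0, -0.001], [-1.0, -0.0, -0.0]] F [-0.28  0.25 -2.86] w 0.0197 t 10.475 q [-0.14  0.41  1.88  0.    0.85  1.43]
offset cm [ 0.27 -0.06 -5.78]
yaw -179.95011711918016
yaw 0.04988288081984683
```

View pics/m6.png

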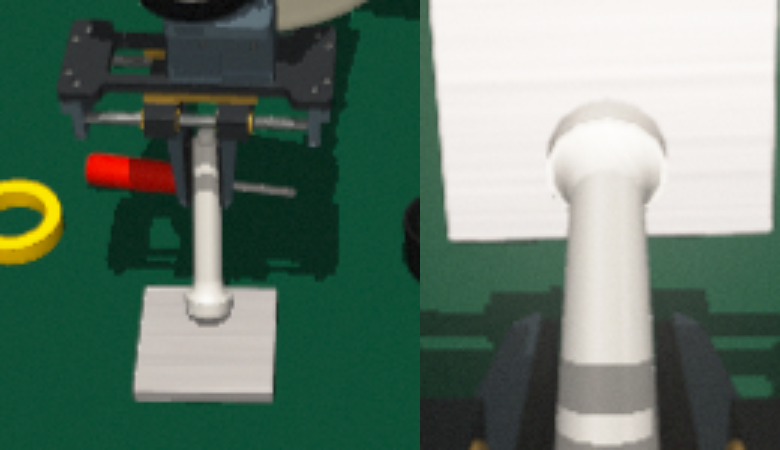

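At 3 N it swung partly upright without slipping down. I'll estimate the tilt now.

Run:
```python
from h import *
st=ctrl.state();c=cam('wrist',st); g=st['ee_pos']+[0,0,.005]
for th in(30,25,20,15,10,0):
    t=np.radians(th); u=np.array([-np.sin(t),0,np.cos(t)]); r=np.array([np.cos(t),0,np.sin(t)]); f=g-.110*u
    # widest rim points of the upper foot rim, underside far edge
    print(th,'rim side',np.round(proj(c,f+.012*u+[0,.017,0])),'bottom far',np.round(proj(c,f+.017*r)),'low z',(f-.017*r)[2])
for k in(5,6):
    im=cv2.imread(f'pics/wrist{k}.png')[130:230,230:340]; im=cv2.resize(im,None,fx=4,fy=4,interpolation=2); cv2.imwrite(f'pics/z{k}.png',im)
cv2.imwrite('pics/z56.png',np.vstack([cv2.imread('pics/z5.png')[:300],cv2.imread('pics/z6.png')[:300]]))
```

```text
30 rim side [259. 167.] bottom far [281. 140.] low z 0.02293616163419842
25 rim side [260. 176.] bottom far [281. 150.] low z 0.019820589026863282
20 rim side [260. 185.] bottom far [281. 160.] low z 0.01751842532750037
15 rim side [261. 194.] bottom far [281. 169.] low z 0.016047191391946308
10 rim side [261. 203.] bottom far [281. 179.] low z 0.01541808419880597
0 rim side [261. 221.] bottom far [281. 199.] low z 0.01669895605048667
```

View pics/z56.png

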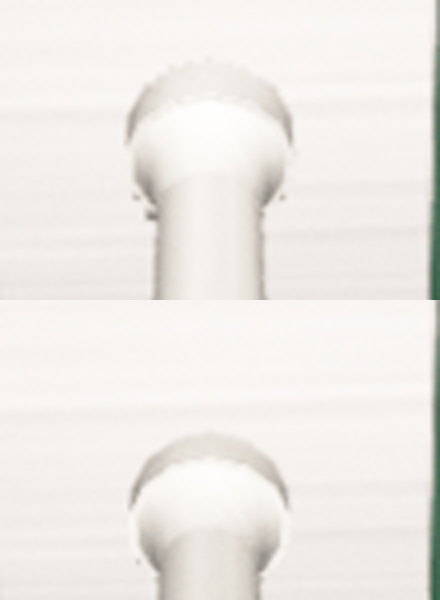

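The tilt has gone from about 28° to 18°. I'll shift +x by 2.3 cm so the foot edge sits at x≈0.493, then look again.

```bash
python3 -m jog '{"offset":[[0,-0.05,-1.0],[0,-0.05,-1.6],[0,-0.05,-2.0],[0,-0.05,-2.2],[0,-0.05,-2.3],[0,-0.05,-2.3]],"yaw":[0,0,0,0,0,0]}' 255 3;python3 - <<'E'
from h import *
goal([.51,-.0025,.119])
cv2.imwrite('pics/wrist7.png',ctrl.capture('wrist')[:,:,::-1])
cv2.imwrite('pics/z7.png',cv2.resize(cv2.imread('pics/wrist7.png')[130:280,220:350],None,fx=4,fy=4))
E
```

```text
time_s: 11.32
ee_pos: [0.4751, -0.0026, 0.1217]
orientation: [-0.0, -0.707, -0.0, 0.707]
force: [-0.7, 0.6, -2.0]
width: 0.0199
tcp [ 0.4751 -0.0026  0.1217] R [[-0.0, 0.001, -1.0], [0.0, -1.0, -0.001], [-1.0, -0.0, 0.0]] F [-0.72  0.65 -1.97] w 0.0199 t 11.325 q [-0.13  0.44  1.83  0.    0.87  1.44]
offset cm [ 0.27 -0.01 -3.49]
yaw -179.94772720212055
yaw 0.05227279787945876
```

View pics/z7.png

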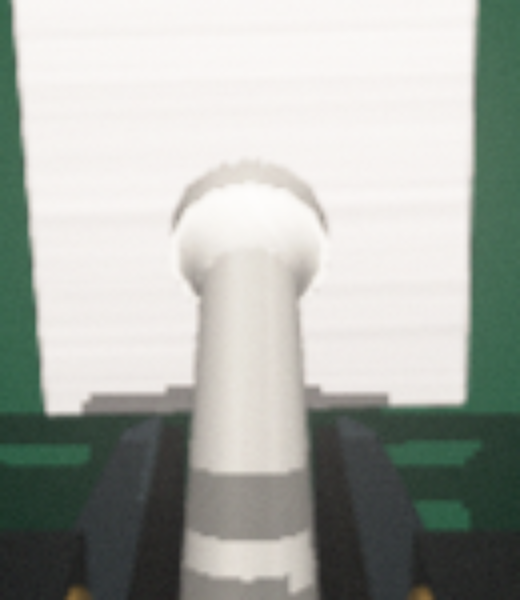

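About 14.5° now, and the quick +x start helps. I'll go back slowly and forward quickly once more.

```bash
python3 -m jog '{"offset":[[0,0,0.2],[0,0,0.4],[0,0,0.6],[0,0,0.7],[0,0,-0.8],[0,0,-1.1],[0,0,-1.3],[0,0,-1.4],[0,0,-1.4]],"yaw":[0,0,0,0,0,0,0,0,0]}' 255 3;python3 - <<'E'
from h import *
goal([.51,-.0025,.119])
cv2.imwrite('pics/wrist8.png',ctrl.capture('wrist')[:,:,::-1])
cv2.imwrite('pics/z8.png',cv2.resize(cv2.imread('pics/wrist8.png')[130:280,220:350],None,fx=4,fy=4))
E
```

```text
time_s: 12.5
ee_pos: [0.4891, -0.0026, 0.1217]
orientation: [0.0, 0.707, 0.0, -0.707]
force: [-0.0, -0.5, 2.8]
width: 0.0197
tcp [ 0.4891 -0.0026  0.1217] R [[0.0, 0.001, -1.0], [-0.0, -1.0, -0.001], [-1.0, 0.0, -0.0]] F [-0.   -0.49  2.81] w 0.0197 t 12.5 q [-0.13  0.45  1.8  -0.    0.89  1.44]
offset cm [ 0.27 -0.01 -2.09]
yaw -179.9475222761902
yaw 0.052477723809800425
```

View pics/z8.png

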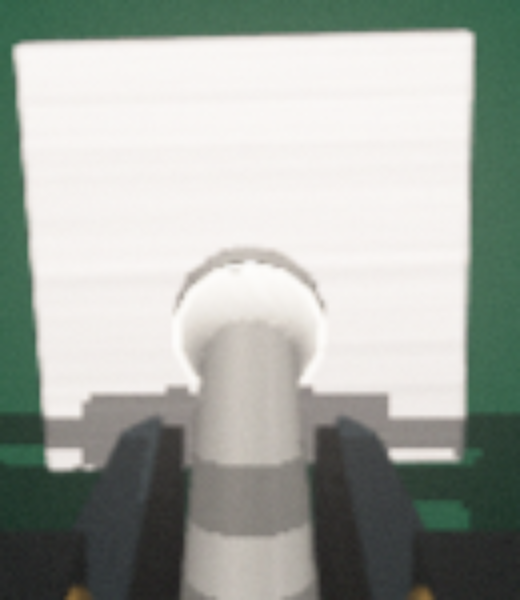

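Nearly upright now, about 3–4°, with the foot's far edge at (282,192). It is probably just touching, since Fz reads +2.8 N. I'll raise it 3 mm and move the foot centre to x=0.510.

```bash
python3 -m jog '{"offset":[[-0.3,0,0],[-0.3,0,-0.2],[-0.3,0,-0.6],[-0.3,0,-1.0],[-0.3,0,-1.4],[-0.3,0,-1.7],[-0.3,0,-1.9],[-0.3,0,-2.0],[-0.3,0,-2.0]],"yaw":[0,0,0,0,0,0,0,0,0]}' 255 3;python3 - <<'E'
from h import *
goal([.51,-.0025,.119])
for n in('wrist','scene'): cv2.imwrite(f'pics/{n}9.png',ctrl.capture(n)[:,:,::-1])
a=cv2.imread('pics/scene9.png');b=cv2.imread('pics/wrist9.png')
cv2.imwrite('pics/m9.png',np.hstack([cv2.resize(a[130:280,180:320],None,fx=3,fy=3),cv2.resize(b[130:280,220:340],None,fx=3,fy=3)]))
E
```

```text
time_s: 13.68
ee_pos: [0.5091, -0.0026, 0.1247]
orientation: [-0.0, -0.707, -0.0, 0.707]
force: [-0.2, -0.1, -2.1]
width: 0.0201
tcp [ 0.5091 -0.0026  0.1247] R [[-0.0, 0.001, -1.0], [0.0, -1.0, -0.001], [-1.0, -0.0, 0.0]] F [-0.23 -0.07 -2.14] w 0.0201 t 13.675 q [-0.12  0.47  1.75  0.    0.92  1.45]
offset cm [ 0.57 -0.01 -0.09]
yaw -179.94568356703294
yaw 0.05431643296706053
```

View pics/m9.png

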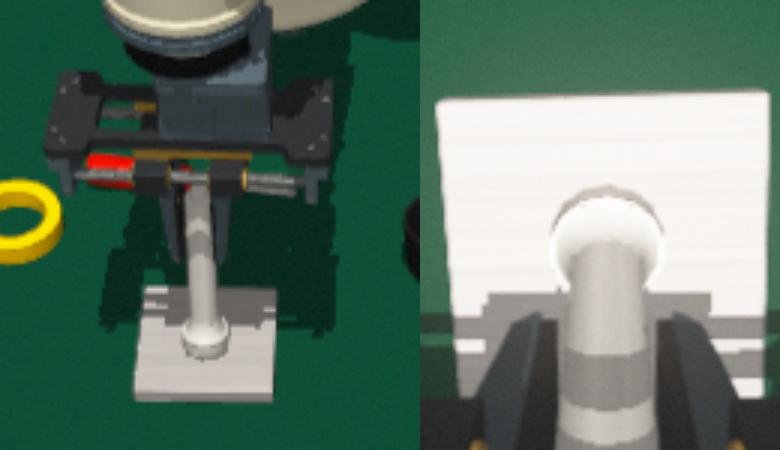

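```bash
python3 -m jog '{"offset":[[0.1,0,0],[0.2,0,0],[0.3,0,0],[0.3,0,0]],"yaw":[0,0,0,0]}' 255 3; python3 -m jog '{"offset":[[0.05,0,0],[0.1,0,0],[0.1,0,0]],"yaw":[0,0,0]}' 255 3;  python3 -m jog '{"offset":[[0.05,0,0],[0.1,0,0],[0.1,0,0]],"yaw":[0,0,0]}' 255 3
python3 - <<'E'
from h import *
goal([.51,-.0025,.119])
cv2.imwrite('pics/wrist10.png',ctrl.capture('wrist')[:,:,::-1])
cv2.imwrite('pics/z10.png',cv2.resize(cv2.imread('pics/wrist10.png')[130:280,220:350],None,fx=4,fy=4))
E
```

```text
time_s: 14.28
ee_pos: [0.5093, -0.0026, 0.1218]
orientation: [0.0, 0.707, 0.0, -0.707]
force: [0.0, 0.6, 0.0]
width: 0.0201
time_s: 14.65
ee_pos: [0.5093, -0.0026, 0.1208]
orientation: [0.0, 0.707, 0.0, -0.707]
force: [-0.0, -0.1, 4.8]
width: 0.0198
time_s: 15.02
ee_pos: [0.5092, -0.0026, 0.1197]
orientation: [-0.0, -0.707, -0.0, 0.707]
force: [0.7, -1.0, 4.7]
width: 0.0196
tcp [ 0.5092 -0.0026  0.1197] R [[-0.0, 0.001, -1.0], [0.0, -1.0, -0.001], [-1.0, -0.0, 0.0]] F [ 0.68 -0.99  4.73] w 0.0196 t 15.025 q [-0.12  0.48  1.75  0.    0.91  1.45]
offset cm [ 0.07 -0.01 -0.08]
yaw -179.9489830678878
yaw 0.05101693211219245
```

View pics/z10.png

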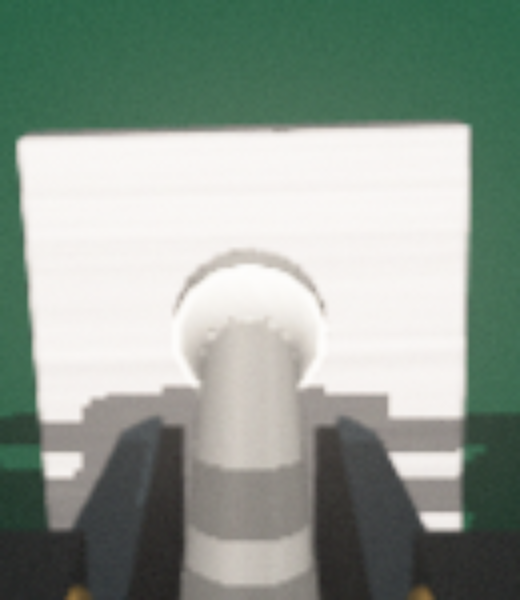

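Run:
```python
from h import *
st=ctrl.state();c=cam('wrist',st); g=st['ee_pos']+[0,0,.005]
for th in(6,4,2,0,-2):
    t=np.radians(th); u=np.array([-np.sin(t),0,np.cos(t)]); r=np.array([np.cos(t),0,np.sin(t)])
    s=(g[2]-.014-.017*abs(np.sin(t)))/np.cos(t); f=g-s*u
    print(th,round(s,4),np.round(proj(c,f+.012*u+[0,.017,0]),1),np.round(proj(c,f+.017*r),1),f)
S=cam('scene'); a=ctrl.capture('scene')[:,:,::-1]; cv2.imwrite('pics/scene10.png',a)
for th in (4,0):
    t=np.radians(th); u=np.array([-np.sin(t),0,np.cos(t)]); f=g-.11*u; print(proj(S,f),proj(S,f+.1*u))
cv2.imwrite('pics/z11.png',cv2.resize(a[130:280,190:310],None,fx=4,fy=4))
```

```text
6 0.1095 [261.1 210.6] [280.8 187.6] [ 0.5205909  -0.00257419  0.01577698]
4 0.1097 [261.2 214.1] [280.8 191.5] [ 0.51680241 -0.00257419  0.01518586]
2 0.1101 [261.3 217.7] [280.8 195.3] [ 0.51299124 -0.00257419  0.01459329]
0 0.1106 [261.4 221.2] [280.8 199.2] [ 0.50914803 -0.00257419  0.014     ]
-2 0.1101 [261.5 225.1] [280.8 203.4] [ 0.50530481 -0.00257419  0.01459329]
[248.63658028 244.30870078] [246.73669661 210.2869718 ]
[248.95671416 241.71897295] [246.76862826 210.05131226]
```

View pics/z11.png

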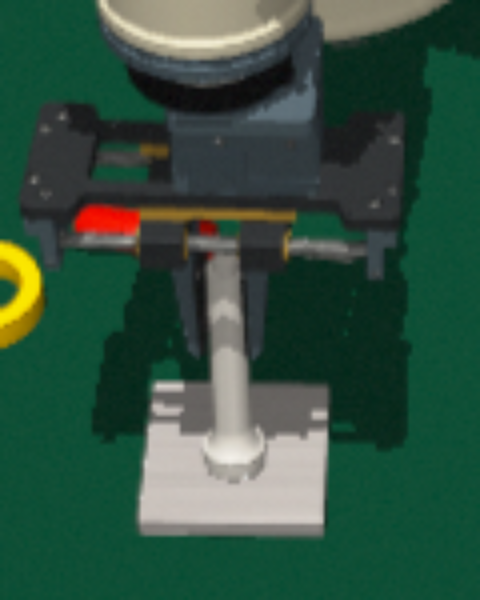

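It's in contact with a residual tilt of roughly 3°, foot leading +x. I'll straighten it by pressing lightly while moving the top a few mm in +x.

```bash
python3 -m jog '{"offset":[[0.03,0,-0.1],[0.06,0,-0.2],[0.1,0,-0.3],[0.1,0,-0.4],[0.1,0,-0.4]],"yaw":[0,0,0,0,0]}' 255 3
python3 - <<'E'
from h import *
st=ctrl.state();c=cam('wrist',st); g=st['ee_pos']+[0,0,.005]; print(g,st['force'])
for th in(4,2,0,-2):
    t=np.radians(th); u=np.array([-np.sin(t),0,np.cos(t)]); r=np.array([np.cos(t),0,np.sin(t)])
    s=(g[2]-.014-.017*abs(np.sin(t)))/np.cos(t); f=g-s*u
    print(th,round(s,4),np.round(proj(c,f+.017*r),1))
cv2.imwrite('pics/wrist12.png',ctrl.capture('wrist')[:,:,::-1])
cv2.imwrite('pics/z12.png',cv2.resize(cv2.imread('pics/wrist12.png')[130:280,220:350],None,fx=4,fy=4))
E
```

```text
time_s: 15.75
ee_pos: [0.5131, -0.0025, 0.1186]
orientation: [-0.0, -0.707, -0.0, 0.707]
force: [0.2, 0.9, 2.4]
width: 0.0195
[ 0.5131139  -0.00254213  0.12359861] [0.20885736 0.93146899 2.37480835]
4 0.1087 [280.8 191.8]
2 0.1091 [280.8 195.6]
0 0.1096 [280.9 199.5]
-2 0.1091 [280.9 203.6]
```

View pics/z12.png

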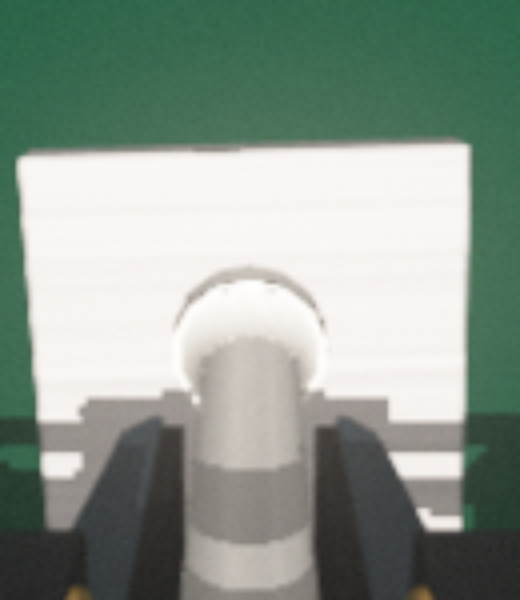

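The foot stayed put and the tilt dropped to about 1.4°, as expected for a 4 mm shift. One more 2.5 mm shift.

```bash
python3 -m jog '{"offset":[[0.05,0,-0.1],[0.1,0,-0.2],[0.1,0,-0.25],[0.1,0,-0.25]],"yaw":[0,0,0,0]}' 255 3
python3 - <<'E'
from h import *
st=ctrl.state();c=cam('wrist',st); g=st['ee_pos']+[0,0,.005]; print(g,st['force'])
for th in(4,2,0,-2):
    t=np.radians(th); u=np.array([-np.sin(t),0,np.cos(t)]); r=np.array([np.cos(t),0,np.sin(t)])
    s=(g[2]-.014-.017*abs(np.sin(t)))/np.cos(t); f=g-s*u
    print(th,round(s,4),np.round(proj(c,f+.017*r),1))
cv2.imwrite('pics/wrist13.png',ctrl.capture('wrist')[:,:,::-1])
cv2.imwrite('pics/z13.png',cv2.resize(cv2.imread('pics/wrist13.png')[130:280,220:350],None,fx=4,fy=4))
E
```

```text
time_s: 16.3
ee_pos: [0.5157, -0.0026, 0.1177]
orientation: [0.0, 0.707, 0.0, -0.707]
force: [0.0, 0.3, 3.3]
width: 0.0198
[ 0.51572132 -0.00257198  0.12269217] [0.01783543 0.32737007 3.33220394]
4 0.1078 [280.8 192.1]
2 0.1082 [280.8 195.9]
0 0.1087 [280.8 199.7]
-2 0.1082 [280.8 203.8]
```

View pics/z13.png

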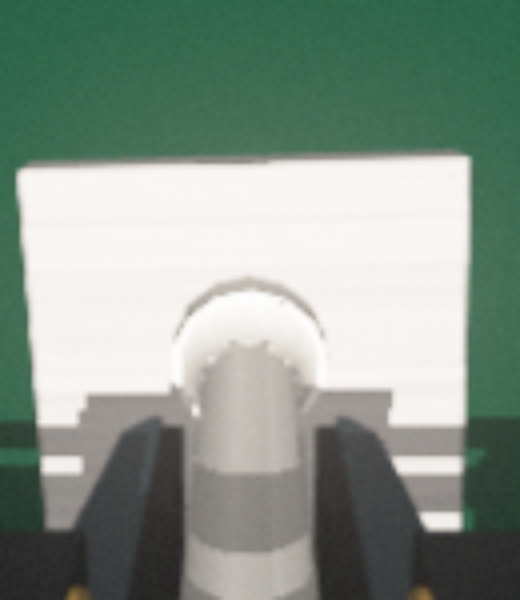

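Upright (0.0°) with the foot at x≈0.516, about 6 mm beyond the plate's centre. I'll lift 3 mm, ease back 6 mm, and set down again.

```bash
python3 -m jog '{"offset":[[0,0,0],[-0.15,0,0],[-0.4,0,0],[-0.4,0,0.1],[-0.4,0,0.3],[-0.4,0,0.5],[-0.4,0,0.6],[-0.4,0,0.6],[-0.2,0,0.6],[-0.1,0,0.6],[-0.05,0,0.6],[-0.05,0,0.6]],"yaw":[0,0,0,0,0,0,0,0,0,0,0,0]}' 255 8; python3 -m jog '{"offset":[[0.05,0,0],[0.1,0,0],[0.1,0,0]],"yaw":[0,0,0]}' 255 3
python3 - <<'E'
from h import *
st=ctrl.state();c=cam('wrist',st); g=st['ee_pos']+[0,0,.005]; print(g,st['force'])
for th in(4,2,0,-2):
    t=np.radians(th); u=np.array([-np.sin(t),0,np.cos(t)]); r=np.array([np.cos(t),0,np.sin(t)])
    s=(g[2]-.014-.017*abs(np.sin(t)))/np.cos(t); f=g-s*u
    print(th,round(s,4),np.round(proj(c,f+.017*r),1))
cv2.imwrite('pics/wrist14.png',ctrl.capture('wrist')[:,:,::-1])
cv2.imwrite('pics/z14.png',cv2.resize(cv2.imread('pics/wrist14.png')[130:280,220:350],None,fx=4,fy=4))
E
```

```text
time_s: 17.85
ee_pos: [0.5097, -0.0026, 0.1181]
orientation: [-0.0, -0.707, -0.0, 0.707]
force: [-0.1, -0.4, -2.4]
width: 0.0198
time_s: 18.23
ee_pos: [0.51, -0.0026, 0.1174]
orientation: [0.0, 0.707, 0.0, -0.707]
force: [1.4, 0.5, 5.1]
width: 0.0198
[ 0.51003368 -0.00260285  0.12242915] [1.399887   0.53354007 5.08265704]
4 0.1075 [280.8 192.2]
2 0.1079 [280.8 196.1]
0 0.1084 [280.8 199.9]
-2 0.1079 [280.8 204. ]
```

View pics/z14.png

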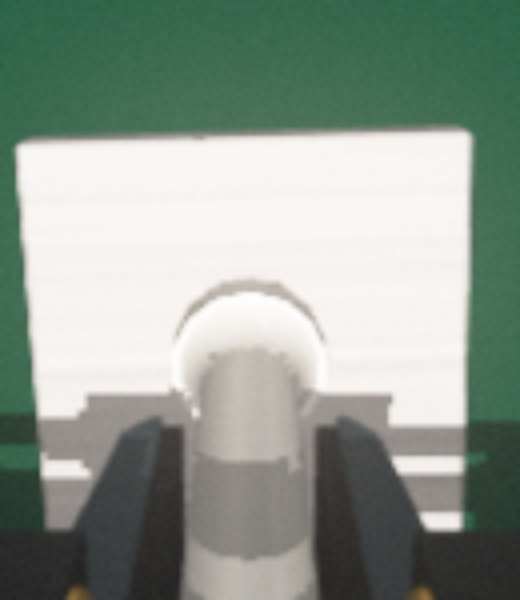

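Upright within about 0.1°, seated, centred at x=0.510. I'll ease the press and open a little first.

```bash
python3 -m jog '{"offset":[[-0.04,0,0],[-0.04,0,0]],"yaw":[0,0]}' 255 3; python3 -m jog '{"offset":[[0,0,0],[0,0,0],[0,0,0]],"yaw":[0,0,0]}' 185 3; python3 -m jog '{"offset":[[0,0,0],[0,0,0]],"yaw":[0,0]}' 160;  python3 - <<'E'
from h import *
goal([.51,-.0025,.25])
for n in('wrist','scene'): cv2.imwrite(f'pics/{n}15.png',ctrl.capture(n)[:,:,::-1])
a=cv2.imread('pics/scene15.png');b=cv2.imread('pics/wrist15.png')
cv2.imwrite('pics/m15.png',np.hstack([cv2.resize(a[130:280,180:320],None,fx=3,fy=3),cv2.resize(b[130:280,220:340],None,fx=3,fy=3)]))
E
```

```text
time_s: 18.52
ee_pos: [0.5096, -0.0026, 0.1176]
orientation: [-0.0, -0.707, -0.0, 0.707]
force: [1.6, 1.0, 1.8]
width: 0.0198
time_s: 18.9
ee_pos: [0.5096, -0.0026, 0.1175]
orientation: [-0.0, -0.707, -0.0, 0.707]
force: [-0.0, 0.7, 1.2]
width: 0.0251
time_s: 19.15
ee_pos: [0.5097, -0.0025, 0.1176]
orientation: [0.0, 0.707, 0.0, -0.707]
force: [-0.1, 0.2, 0.5]
width: 0.0342
tcp [ 0.5097 -0.0025  0.1176] R [[0.0, 0.001, -1.0], [-0.0, -1.0, -0.001], [-1.0, 0.0, -0.0]] F [-0.09  0.2   0.51] w 0.0342 t 19.15 q [-0.12  0.48  1.75 -0.    0.91  1.45]
offset cm [-13.24  -0.    -0.03]
yaw -179.94457966702214
yaw 0.05542033297787379
```

View pics/m15.png

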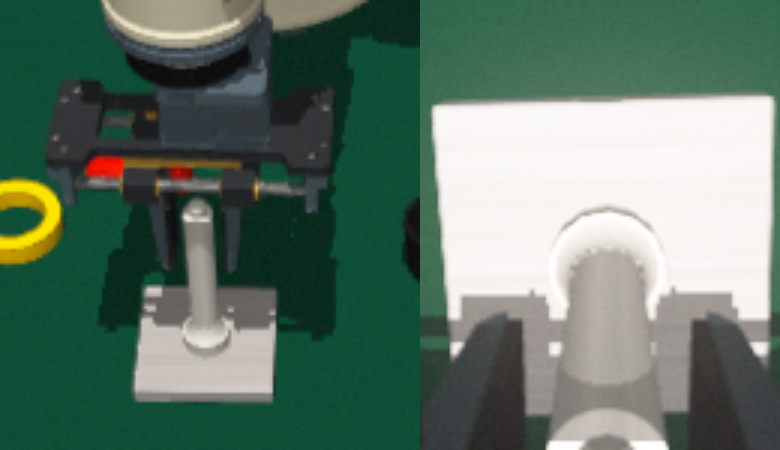

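It stands free between the fingers. I'll open fully, retreat straight up, then watch for 2 s.

```bash
python3 -m jog '{"offset":[[0,0,0],[0,0,0],[0,0,0],[-0.5,0,0],[-2,0,0],[-5,0,0],[-9,0,0],[-12,0,0],[-14,0,0],[-14,0,0]],"yaw":[0,0,0,0,0,0,0,0,0,0]}' 0; python3 -m jog '{"offset":[[0,0,3],[0,0,7],[0,0,10],[0,0,10],[0,0,10]],"yaw":[0,0,0,0,0]}' 0
python3 - <<'E'
from h import *
for n in('top','scene'): cv2.imwrite(f'pics/{n}16.png',ctrl.capture(n)[:,:,::-1])
E
python3 -m jog '{"offset":[[0,0,0],[0,0,0],[0,0,0],[0,0,0],[0,0,0],[0,0,0],[0,0,0],[0,0,0],[0,0,0]],"yaw":[0,0,0,0,0,0,0,0,0]}' 0
python3 -m jog '{"offset":[[0,0,0],[0,0,0],[0,0,0],[0,0,0],[0,0,0],[0,0,0],[0,0,0],[0,0,0],[0,0,0]],"yaw":[0,0,0,0,0,0,0,0,0]}' 0
python3 - <<'E'
from h import *
for n in('top','scene','wrist'): cv2.imwrite(f'pics/{n}17.png',ctrl.capture(n)[:,:,::-1])
r=lambda f:cv2.imread(f'pics/{f}.png')
for n in('top','scene'):
    d=cv2.absdiff(r(n+'16'),r(n+'17')).max(2); 
    y,x=((170,230),(290,350)) if n=='top' else ((180,270),(220,280))
    print(n,(d[y[0]:y[1],x[0]:x[1]]>30).sum())
d=cv2.absdiff(r('scene0'),r('scene17')).max(2)[240:325,120:182]; print('short changed',(d>40).sum())
cv2.imwrite('pics/m17.png',np.hstack([cv2.resize(r('scene17')[160:280,190:310],None,fx=3,fy=3),cv2.resize(r('top17')[160:280,270:390],None,fx=3,fy=3)]))
S=cam('scene');T=cam('top');print('pred nose/foot',[np.round(proj(c,[.51,-.0025,z])) for c in(S,T) for z in(.154,.014)])
E
```

```text
time_s: 20.5
ee_pos: [0.5104, -0.0026, 0.2598]
orientation: [0.0, 0.708, 0.0, -0.706]
force: [0.1, 0.2, -0.5]
width: 0.0912
time_s: 21.12
ee_pos: [0.4103, -0.0027, 0.2577]
orientation: [0.0, 0.707, 0.0, -0.707]
force: [-0.3, -0.2, -0.0]
width: 0.0914
time_s: 22.35
ee_pos: [0.4096, -0.0027, 0.2576]
orientation: [-0.0, -0.707, -0.0, 0.707]
force: [0.4, 0.5, 0.5]
width: 0.0912
time_s: 23.48
ee_pos: [0.4097, -0.0027, 0.2576]
orientation: [0.0, 0.707, 0.0, -0.707]
force: [0.2, -0.4, -0.1]
width: 0.0911
top 24
scene 8
short changed 0
pred nose/foot [array([246., 197.]), array([249., 242.]), array([327., 194.]), array([322., 202.])]
```

View pics/m17.png

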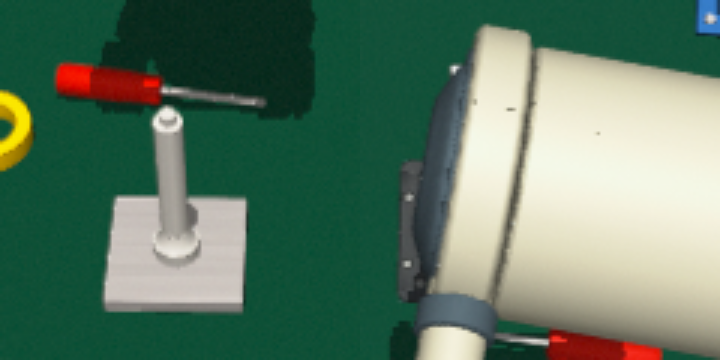

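View pics/scene17.png

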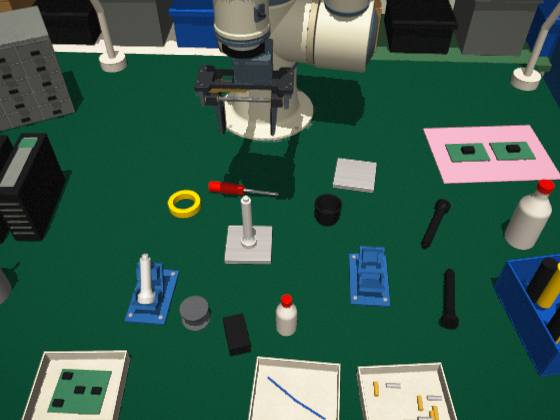

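The spindle stands in the middle of the plate. In the scene view its nose is at (246,197), exactly the upright prediction, and its foot is at (249,243). Between the two pictures 2.3 s apart, only noise-level pixels changed around it in the scene view. The cradle of the short spindle shows no change at all.

```bash
python3 -c "
from workcell import ctrl
print(ctrl.sign_off(), ctrl.state()['time_s'])"
```

```text
the job is handed in; nothing more can be done
the job is handed in; nothing more can be done
```

The taller spindle now stands upright by itself in the middle of the right-hand check plate, and I handed the job in after about 23.6 s of the 40 s. I lifted it out of its cradle, let it swing upright in a light 3 N grip, and straightened it against the plate. I then set it down at about 5 N, let go and backed the arm away.

- **Standing:** the spindle's nose and foot in the scene picture are where an upright spindle would put them, to about a pixel. Over the 2.3 s I watched, only a few pixels changed there, which is noise level.
- **Position:** before release it was about 0.1° from upright. Its foot centre was at about (0.510, -0.003), and I measured the plate centre at (0.510, -0.0025).
- **Short spindle:** it is unchanged in its cradle.
- **Extra touches on the plate:** the foot's edge touched briefly at up to 11 N early on, when I tested for contact. I also set it down once about 6 mm off-centre, so I lifted it a few millimetres and moved it back.
- **Checks that failed or disagreed:**
  - The last top-camera picture was blocked by the arm, so the final standing check rests on the scene camera alone.
  - The first two-view height for the plate came out at 8.8 mm instead of 14 mm; first contact came where a 14 mm plate would put it.

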